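# Nest the parts pots and hold them clear of the granite plate

### The job

Clear the granite plate for wiping: nest the three empty aluminium pots while they stand on it, the middle-sized one seated fully down in the largest and the smallest seated fully down in the middle one. Then lift the whole nest off the plate by gripping the largest pot and finish still holding it, steady and level, at least 10 cm clear of the granite; do not put it down or let go. Tip nothing over and leave the tape roll, gauge blocks and oil jar where they are.

Things in the scene. Friction and masses are not known exactly. Their poses are not given: they have to be found in the camera images.
- pot_large: The largest pot. Open plain aluminium pot, straight walls: outside diameter 62 mm, inside 57 mm, height 60 mm, base 14 mm thick, foot edge chamfered 2 mm. Origin: centre of the underside; z up to the mouth. Starts upright and empty on the plate. About 170 g. Nested, the middle pot's rim stands 14 mm and the small one's 28 mm above this rim.
- pot_medium: The middle-sized pot. Open plain aluminium pot, straight walls: outside diameter 49 mm, inside 44 mm, height 60 mm, base 14 mm thick, foot edge chamfered 2 mm. Origin: centre of the underside; z up to the mouth. Starts upright and empty on the plate. About 110 g. Fits the largest with 4 mm to spare all round; seated, it rests on the largest pot's inner floor.
- pot_small: The smallest pot. Open plain aluminium pot, straight walls: outside diameter 36 mm, inside 31 mm, height 60 mm, base 14 mm thick, foot edge chamfered 2 mm. Origin: centre of the underside; z up to the mouth. Starts upright and empty on the plate. About 60 g. Fits the middle pot with 4 mm to spare all round; seated, it rests on the middle pot's inner floor.
- plate: Fixed dark granite surface plate, 240 (x) x 400 (y) x 50 mm high, lying on the table. Origin: centre of its underside; z up, y along its length. The pots start in a row along its y, in any order, at least 95 mm apart centre to centre.
- plate_top (a point): Centre of the plate's upper face, 50 mm above the table; axes as the plate's.
- tape_roll: Bystander: loose roll of tan tape lying flat, 100 mm across, 24 mm high, on the table beyond the plate's +y end. Origin: centre of the underside.
- gauge_blocks: Bystander: loose set of steel gauge blocks standing on a small steel base, 34 x 60 x 35 mm high, on the table beyond the plate's -y end. Origin: centre of the underside.
- oil_jar: Bystander: loose closed glass jar with a black cap, 56 mm across, 70 mm high, on the table beyond the plate's far (+x) side. Origin: centre of the underside.

How it is judged:
On the way:
1. all three pots are nested, fully seated, while the largest stands upright on the plate (horizontal distance between pot_medium and pot_large below 0.008 m and z of pot_medium in the frame of pot_large between 0.01 and 0.018 m and horizontal distance between pot_small and pot_medium below 0.008 m and z of pot_small in the frame of pot_medium between 0.01 and 0.018 m and z of pot_large in the frame of plate_top below 0.004 m and angle between pot_large's own z axis and vertical below 0.1 rad and contact force between pot_large and plate above 0.3 N), for 0.2 s.
At the end, for the whole second after the job is handed in: Pots nested in order (axes within 8 mm, each underside 10 to 18 mm over its host's); the largest gripped (over 3 N), touching no plate or bystander, at least 90 mm above the plate, tilt under 0.12 rad (middle 0.2, small 0.25), slower than 20 mm/s and 0.15 rad/s (horizontal distance between pot_medium and pot_large below 0.008 m and z of pot_medium in the frame of pot_large between 0.01 and 0.018 m and horizontal distance between pot_small and pot_medium below 0.008 m and z of pot_small in the frame of pot_medium between 0.01 and 0.018 m and z of pot_large in the frame of plate_top above 0.09 m and angle between pot_large's own z axis and vertical below 0.12 rad and angle between pot_medium's own z axis and vertical below 0.2 rad and angle between pot_small's own z axis and vertical below 0.25 rad and linear speed of pot_large below 0.02 m/s and angular speed of pot_large below 0.15 rad/s and contact force between pot_large and the fingers above 3 N and contact force between pot_large and plate below 0.1 N and contact force between pot_large and tape_roll below 0.1 N and contact force between pot_large and gauge_blocks below 0.1 N and contact force between pot_large and oil_jar below 0.1 N); the arm keeps its last pose, push and grip.
It fails at once if a pot is tipped over (more than 0.7 rad) (angle between any of pot_large, pot_medium, pot_small's own z axis and vertical above 0.7 rad).
It fails at once if a bystander is displaced by more than 20 mm (distance of any of tape_roll, gauge_blocks, oil_jar from where it was at the start of the episode above 0.02 m).
It also fails if it takes over 72 s, if anything falls off the work surface, if the arm or the gripper's body presses on something with over 40 N, if the wrist force passes 120 N, or if a joint passes its speed limit or range.

### The arm

A 7-joint arm with a two-finger parallel gripper is mounted at the origin on the work surface. World frame = base frame: x ahead of the robot, y to its left, z up, the work surface at z = 0. Lengths are in m, angles in rad, forces in N, time in s.
With the tool pointing down it reaches from about 0.4 to 0.9 m from the base axis. Payload 5.5 kg.
Tool frame: the origin (TCP) lies at the centre of the arm's flange, where the gripper is bolted on; the fingertips stand 178 mm ahead of it and the grasp point (between the pads) lies 159 mm ahead of it (arm.tip_reach is the distance from the TCP to the fingertips, in m); z points along the fingers, y is the line along which they close (so a half turn about z gives the same grasp; the last joint's range is limited). The gripper opens to 92 mm and grips with 3 to 60 N. Pads are 19 mm wide; open, the fingers measure 130 mm over their backs; the gripper's body (75 mm by 190 mm) begins 47 mm behind the grasp point.
Start: joints at [-0.863, 0.501, -0.427, 1.55, 0.221, 1.138, -0.21], TCP at [0.28, 0.587, 0.405] pointing down, gripper open.
Joint ranges: [-2.88, 2.88], [-0.31, 2.03], [-1.54, 1.56], [0.2, 2.42], [-1.41, 4.55], [0.19, 2.02], [-2.57, 2.57]. Speed limits (rad/s): [2.57, 2.57, 3.14, 3.14, 3.14, 3.14, 3.14].

### API

Orientations are given as [roll, pitch, yaw] about the fixed x, y, z axes, in that order (R = Rz(yaw) Ry(pitch) Rx(roll)).
In Python, from station import arm, imaging gives the robot as it stands. The module is installed in compiled form; this text tells all that it offers.
- The arm moves only by the tool drive_tool, never from a script. Its argument "targets" is a list of rows, each a list of 3 entries, a list of its own where there are three numbers: the shift along the tool's x, y, z in m, then the turn about the tool's z in degrees, then the closure, from 0 (fully open) to 1 (shut). A call has exactly 10 rows; each row shifts and turns the commanded pose from where the row before left it, along the tool's axes as they then stand; what a row does not reach is not made up. A row lasts 1/12 s, in which the tool goes at most 41.7 mm and 7.16 degrees, less where a joint would pass 70% of its speed; a pose out of reach is approached as far as the arm can. A call with a gripper value outside its range is refused whole. The fingers move at their own pace and stop on an object; the grip force is fixed at half the most. Time passes only in rows, so rows that do not move let the fingers close, or fill a call up. It gives the time, the measured TCP pose, the force, the opening and the grip force at its end, in the units of the state.
- arm.state(): the state, without advancing time (a new reading comes with each control period).
- imaging.read_camera(name): name is "scene" or "top"; returns the picture (384x512x3 uint8, red, green, blue); there is no depth.
- imaging.camera_info(name): a dict with "camera_matrix" (3x3 intrinsics, pixels), "R" (3x3) and "t" (3): a world point X has camera coordinates R X + t. Camera axes: x right, y down, z forward; pixel columns grow to the right and rows downward; lengths in m; the calibration is good to about 2 mm. A picture is of the moment at which its call begins. camera_info takes no time and is no camera call.
- arm.hand_in(): hands the job in; it is judged then, once.
The state is a dict: "time": time; "q": joint angles; "qvel": joint speeds; "joint_torque": joint torques, N m; "position": TCP position; "tool_rot": TCP orientation; "contact_force": force on the tool from outside, world axes, zero at the start; "torque": the same for the moment, N m; "opening": opening from 0.0 (shut) to 1.0 (fully open); "grasp_force": force on a finger pad.
Only numpy, scipy, OpenCV 4.12 (cv2) and the standard library are available. Lean on these libraries where they do the work, as an engineer would, in place of code of your own. Each camera call takes 0.05 s, during which the arm holds its last target. There are 200 camera calls.

## Working session

There is one attempt and no reset: what is moved stays moved. The work goes in short steps, Python scripts to look and compute and a tool call to move; the robot and the scene stay as the last step left them, time stands still between calls to the robot, and variables do not carry over. Pictures are saved under pics/ and viewed, at most 10 in all, crops included, and the job is handed in when it is done.

Besides the shell and the picture viewer there is one more tool, called after "Emit:" as name([rows], argument=value, ...), one row to a line, values as JSON. drive_tool: Moves the arm, as the interface text tells. Its arguments: {"type":"object","properties":{"targets":{"type":"array"}},"required":["targets"]}

```bash
mkdir -p pics; python3 - <<'E'
from station import arm, imaging
import cv2, numpy as np
s=arm.state(); print({k:np.round(s[k],3).tolist() for k in s})
for n in("scene","top"):
    i=imaging.read_camera(n); cv2.imwrite(f"pics/{n}0.png",i[...,::-1]); c=imaging.camera_info(n); print(n,{k:np.round(c[k],4).tolist() for k in c})
E
```

```text
{'time': 0.0, 'q': [-0.863, 0.502, -0.427, 1.551, 0.221, 1.138, -0.21], 'qvel': [-0.001, 0.001, -0.0, -0.0, -0.001, 0.001, 0.001], 'joint_torque': [0.0, -56.659, -5.816, -27.912, -0.069, 0.031, 0.0], 'position': [0.28, 0.586, 0.404], 'tool_rot': [-3.14, -0.0, 2.697], 'contact_force': [0.24, -0.641, -0.277], 'torque': [0.04, -0.008, -0.012], 'grasp_force': 0.0, 'opening': 1.003}
scene {'camera_matrix': [[455.4717, 0.0, 261.9443], [0.0, 455.4717, 196.8415], [0.0, 0.0, 1.0]], 'R': [[0.578, 0.816, -0.0056], [0.4597, -0.3312, -0.824], [-0.6742, 0.4737, -0.5666]], 't': [-0.378, -0.2135, 1.5076]}
top {'camera_matrix': [[368.0428, 0.0, 253.5474], [0.0, 368.0428, 188.4438], [0.0, 0.0, 1.0]], 'R': [[-0.0507, -0.9987, 0.0069], [-0.9712, 0.0477, -0.2335], [0.2328, -0.0186, -0.9723]], 't': [0.0509, 0.6366, 0.7537]}
```

View pics/top0.png

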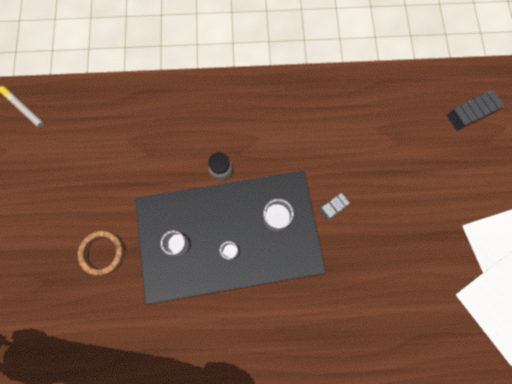

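View pics/scene0.png

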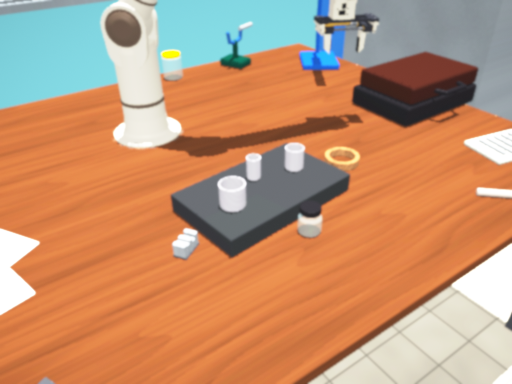

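The top view shows the medium pot near (174,243), the small near (229,250) and the large near (278,214). In the scene view they are at (294,157), (254,167) and (232,193). Next I fit silhouettes in both cameras.

```bash
cat > h.py <<'E'
import cv2, numpy as np
from station import arm, imaging
from scipy.optimize import least_squares
RAD=dict(large=.031,medium=.0245,small=.018)
def proj(n,X):
    c=imaging.camera_info(n); p=(np.asarray(X)@np.array(c["R"]).T+c["t"])@np.array(c["camera_matrix"]).T
    return p[:,:2]/p[:,2:]
def back(n,uv,z):
    c=imaging.camera_info(n); R=np.array(c["R"]); d=R.T@np.linalg.solve(c["camera_matrix"],[*uv,1]); o=-R.T@c["t"]
    return o+d*(z-o[2])/d[2]
def hull(n,xy,r,z0=.05,z1=.11):
    a=np.linspace(0,2*np.pi,48,endpoint=False)
    P=np.vstack([np.c_[xy[0]+r*np.cos(a),xy[1]+r*np.sin(a),0*a+z] for z in(z0,z1)])
    return cv2.convexHull(proj(n,P).astype(np.float32))[:,0]
def centroid(h):
    m=cv2.moments(h.reshape(-1,1,2)); return np.array([m["m10"],m["m01"]])/m["m00"]
def blob(img,uv,w,sat=None,thr=95):
    g=cv2.resize(img,None,fx=4,fy=4,interpolation=cv2.INTER_CUBIC).min(2)
    m=(g>thr).astype(np.uint8); b=np.zeros_like(m); u,v=np.array(uv)*4
    b[v-4*w:v+4*w,u-4*w:u+4*w]=m[v-4*w:v+4*w,u-4*w:u+4*w]
    cs,_=cv2.findContours(b,cv2.RETR_EXTERNAL,cv2.CHAIN_APPROX_NONE); c=max(cs,key=cv2.contourArea)
    return (cv2.convexHull(c)[:,0].astype(np.float32)+.5)/4-.5
E
python3 - <<'E'
from h import *
I={n:cv2.imread(f"pics/{n}0.png") for n in("top","scene")}
S=dict(large=dict(top=(278,214),scene=(232,193)),medium=dict(top=(174,243),scene=(294,157)),small=dict(top=(229,250),scene=(254,167)))
out={n:cv2.resize(I[n],None,fx=4,fy=4,interpolation=cv2.INTER_CUBIC) for n in I}
for p,q in S.items():
    B={n:blob(I[n],q[n],22 if p!="small" else 16) for n in q}
    E=[]
    for ns in(["top"],["scene"],["top","scene"]):
        f=lambda x:np.concatenate([centroid(hull(n,x,RAD[p]))-centroid(B[n]) for n in ns])
        s=least_squares(f,back("top",q["top"],.11)[:2]); E.append(s.x.round(4).tolist())
    print(p,E,[ (round(cv2.contourArea(B[n])),round(cv2.contourArea(hull(n,s.x,RAD[p])))) for n in q])
    for n in q: cv2.polylines(out[n],[((hull(n,s.x,RAD[p])+.5)*4).astype(int)],True,(0,0,255)); cv2.polylines(out[n],[((B[n]+.5)*4).astype(int)],True,(0,255,0))
a=out["top"][640:1240,520:1320];b=out["scene"][540:880,840:1280]
cv2.imwrite("pics/c.png",np.vstack([cv2.resize(a,(480,360)),np.pad(cv2.resize(b,None,fx=.7,fy=.7),((0,0),(0,480-308),(0,0)))])if 0 else np.hstack([cv2.resize(a[100:500,80:720],(420,262)),cv2.resize(b,(340,262))]))
# plate: corners
for uv in[(136,198),(304,172),(324,272),(147,303)]: print(back("top",uv,.05)[:2].round(3))
for n,uv,z in[("jar",(220,158),.07),("tape",(100,253),.024),("gauge",(335,206),.03)]: print(n,back("top",uv,z)[:2].round(3))
E
```

```text
large [[0.576, -0.0304], [0.569, -0.0256], [0.5746, -0.0292]] [(804, 756), (1883, 881)]
medium [[0.5247, 0.1983], [0.5386, 0.1808], [0.5258, 0.1954]] [(567, 552), (1451, 505)]
small [[0.5036, 0.0803], [0.5057, 0.0822], [0.5041, 0.081]] [(309, 268), (925, 366)]
[0.635 0.29 ]
[ 0.678 -0.102]
[ 0.448 -0.127]
[0.402 0.261]
jar [0.716 0.093]
tape [0.516 0.377]
gauge [ 0.597 -0.171]
```

View pics/c.png

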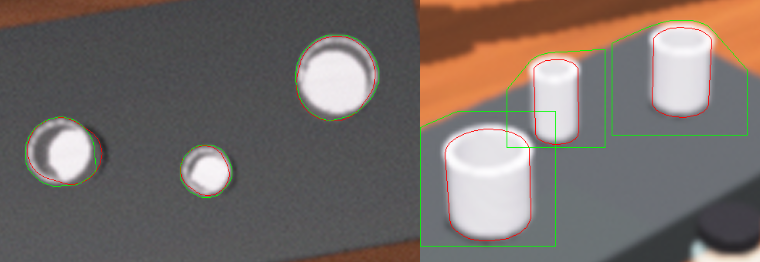

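The red model outlines sit on the pots in both views. The scene threshold was too low (green boxes), so I refit with a higher one.

```bash
python3 - <<'E'
from h import *
I={n:cv2.imread(f"pics/{n}0.png") for n in("top","scene")}
S=dict(large=dict(top=(278,214),scene=(232,193)),medium=dict(top=(174,243),scene=(294,157)),small=dict(top=(229,250),scene=(254,167)))
for p,q in S.items():
    B={n:blob(I[n],q[n],22 if p!="small" else 16,thr=dict(top=95,scene=165)[n]) for n in q}
    E=[]
    for ns in(["top"],["scene"],["top","scene"]):
        f=lambda x:np.concatenate([centroid(hull(n,x,RAD[p]))-centroid(B[n]) for n in ns])
        s=least_squares(f,back("top",q["top"],.11)[:2]); E.append(s.x.round(4).tolist())
    print(p,E,[ (round(cv2.contourArea(B[n])),round(cv2.contourArea(hull(n,s.x,RAD[p])))) for n in q])
E
```

```text
large [[0.576, -0.0304], [0.5687, -0.0249], [0.5748, -0.0287]] [(804, 756), (916, 881)]
medium [[0.5247, 0.1983], [0.5183, 0.2008], [0.5235, 0.1981]] [(567, 555), (522, 502)]
small [[0.5036, 0.0803], [0.4969, 0.0845], [0.5025, 0.0804]] [(309, 268), (387, 366)]
```

Emit:
drive_tool([
  [[0,0,0],-6.37,0],
  [[0,0,0],-6.37,0],
  [[0,0,0],-6.37,0],
  [[0,0,0],-6.37,0],
  [[-0.0164,-0.0342,0],0,0],
  [[-0.0164,-0.0342,0],0,0],
  [[-0.0164,-0.0342,0],0,0],
  [[-0.0164,-0.0342,0],0,0],
  [[-0.0164,-0.0342,0],0,0],
  [[-0.0164,-0.0342,0],0,0],
])

```text
time: 0.93
position: [0.3784, 0.3796, 0.4043]
tool_rot: [-3.141, -0.001, 3.142]
contact_force: [0.4, 0.4, -0.1]
opening: 1.005
grasp_force: 0.0
```

Emit:
drive_tool([
  [[-0.0163,-0.034,0],0,0],
  [[-0.0163,-0.034,0],0,0],
  [[-0.0163,-0.034,0],0,0],
  [[-0.0163,-0.034,0],0,0],
  [[-0.0163,-0.034,0],0,0],
  [[-0.0163,-0.034,0],0,0],
  [[-0.0163,-0.034,0],0,0],
  [[-0.0163,-0.034,0],0,0],
  [[-0.0163,-0.034,0],0,0],
  [[-0.0163,-0.034,0],0,0],
])

```text
time: 1.77
position: [0.5413, 0.0397, 0.4045]
tool_rot: [-3.141, -0.0, 3.142]
contact_force: [0.6, 1.1, 0.3]
opening: 0.996
grasp_force: 0.0
```

Emit:
drive_tool([
  [[-0.0163,-0.034,0],0,0],
  [[-0.0163,-0.034,0],0,0],
  [[0,0,0.03],0,0],
  [[0,0,0.03],0,0],
  [[0,0,0.03],0,0],
  [[0,0,0],0,0],
  [[0,0,0],0,0],
  [[0,0,0],0,0],
  [[0,0,0],0,0],
  [[0,0,0],0,0],
])

```text
time: 2.6
position: [0.5745, -0.0262, 0.3169]
tool_rot: [-3.141, 0.004, -3.141]
contact_force: [-0.2, 0.1, 0.1]
opening: 1.002
grasp_force: 0.0
```

```bash
python3 - <<'E'
from h import *
t,s=[imaging.read_camera(n)[...,::-1] for n in("top","scene")]
cv2.imwrite("pics/v1.png",np.hstack([cv2.resize(t[120:320,180:380],(400,400),interpolation=2),cv2.resize(s[60:260,150:350],(400,400),interpolation=2)]))
E
```

```text
(no output)
```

View pics/v1.png

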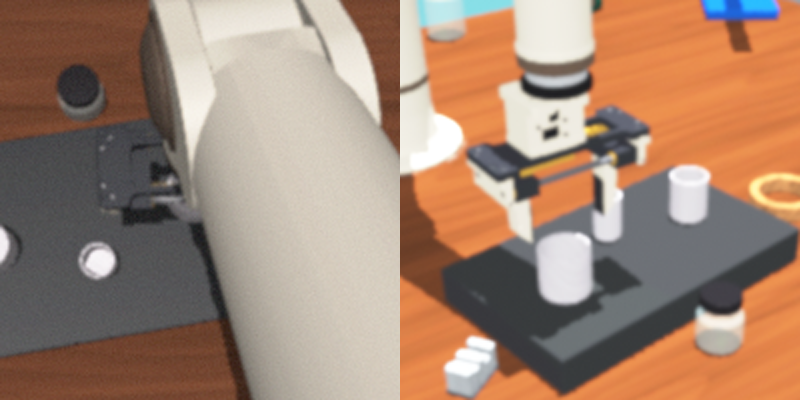

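The scene view shows the open fingers straddling the large pot: tips near crop (520,237) and (608,215), mouth centre about (565,245). I'll descend and squeeze to find its exact y.

Emit:
drive_tool([
  [[0,0,0.02],0,0],
  [[0,0,0.02],0,0],
  [[0,0,0.02],0,0],
  [[0,0,0.017],0,0],
  [[0,0,0],0,0.2],
  [[0,0,0],0,0.3],
  [[0,0,0],0,0.4],
  [[0,0,0],0,0.4],
  [[0,0,0],0,0.4],
  [[0,0,0],0,0.4],
])

```text
time: 3.53
position: [0.5744, -0.0267, 0.2392]
tool_rot: [-3.141, 0.003, 3.141]
contact_force: [-1.0, -0.5, 5.8]
opening: 0.677
grasp_force: 30.0
```

Emit:
drive_tool([
  [[0,0,0],0,0],
  [[0,0,0],0,0],
  [[0,0,0],0,0],
  [[0,0,0],5,0],
  [[0,0,0],5,0],
  [[0,0,0],7,0],
  [[0,0,0],7,0],
  [[0,0,0],7,0],
  [[0,0,0],7,0],
  [[0,0,0],7,0],
])

```text
time: 4.37
position: [0.5734, -0.0263, 0.2374]
tool_rot: [-3.141, -0.001, 2.35]
contact_force: [0.2, -0.1, 0.3]
opening: 1.001
grasp_force: 0.0
```

Emit:
drive_tool([
  [[0,0,0],7,0],
  [[0,0,0],7,0],
  [[0,0,0],7,0],
  [[0,0,0],7,0],
  [[0,0,0],7,0],
  [[0,0,0],7,0],
  [[0,0,0],3,0],
  [[0,0,0],0,0.2],
  [[0,0,0],0,0.3],
  [[0,0,0],0,0.4],
])

```text
time: 5.2
position: [0.5735, -0.0263, 0.2375]
tool_rot: [-3.141, -0.0, 1.573]
contact_force: [-0.8, 0.7, 0.3]
opening: 0.83
grasp_force: 0.0
```

Emit:
drive_tool([
  [[0,0,0],0,0.4],
  [[0,0,0],0,0.4],
  [[0,0,0],0,0.4],
  [[0,0,0],0,0.4],
  [[0,0,0],0,0],
  [[0,0,0],0,0],
  [[0,0,0],0,0],
  [[0,0,0],0,0],
  [[0,0,-0.04],0,0],
  [[0,0,-0.04],0,0],
])

```text
time: 6.03
position: [0.572, -0.0264, 0.3155]
tool_rot: [-3.134, 0.0, 1.571]
contact_force: [1.7, -0.0, -0.1]
opening: 0.988
grasp_force: 0.0
```

Emit:
drive_tool([
  [[0,0,-0.02],0,0],
  [[0.0283,-0.00625,0],0,0],
  [[0.0283,-0.00625,0],0,0],
  [[0.0283,-0.00625,0],0,0],
  [[0.0283,-0.00625,0],0,0],
  [[0.0283,-0.00625,0],0,0],
  [[0.0283,-0.00625,0],0,0],
  [[0.0283,-0.00625,0],0,0],
  [[0.0283,-0.00625,0],0,0],
  [[0,0,0],0,0],
])

```text
time: 6.87
position: [0.5214, 0.2072, 0.3378]
tool_rot: [-3.141, -0.004, 1.58]
contact_force: [-0.3, 1.1, -0.5]
opening: 0.998
grasp_force: 0.0
```

```bash
python3 - <<'E'
from h import *
S=dict(large=dict(top=(278,214),scene=(232,193)))
I={n:imaging.read_camera(n)[...,::-1].copy() for n in("top","scene")}
for n in I: cv2.imwrite(f"pics/{n}2.png",I[n])
old={n:cv2.imread(f"pics/{n}0.png") for n in I}
thr=dict(top=95,scene=165)
for nm,J in(("old",old),("new",I)):
  for n in J:
    B=blob(J[n],S["large"][n],22,thr=thr[n])
    s=least_squares(lambda x:centroid(hull(n,x,.031))-centroid(B),[.575,-.03]); print(nm,n,s.x.round(4),round(cv2.contourArea(B)))
print(arm.state()["position"].round(4))
t,s=I["top"],I["scene"]
cv2.imwrite("pics/v2.png",np.hstack([cv2.resize(t[120:320,130:330],(400,400),interpolation=2),cv2.resize(s[60:260,150:350],(400,400),interpolation=2)]))
E
```

```text
old top [ 0.576  -0.0304] 804
old scene [ 0.5687 -0.0249] 916
new top [ 0.5736 -0.0278] 801
new scene [ 0.5665 -0.0224] 909
[0.523  0.2016 0.3377]
```

View pics/v2.png

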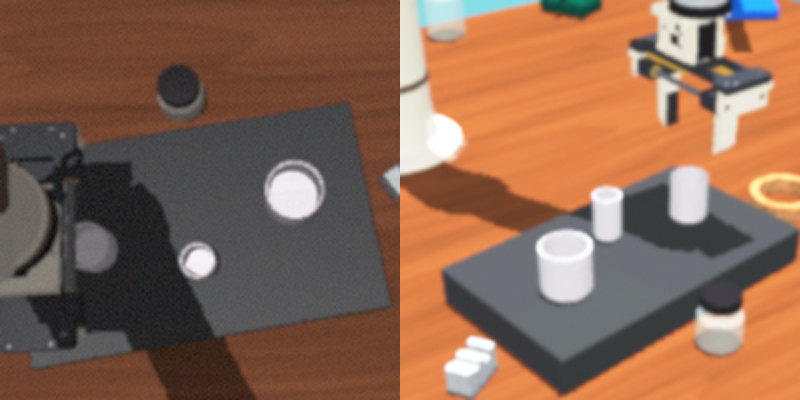

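The view is clear: large pot at crop (294,190), small at (198,260), with the gripper above the medium pot. The bias-corrected medium is about (0.525, 0.199).

Emit:
drive_tool([
  [[-0.001,0.002,0.02],0,0],
  [[0,0,0.025],0,0],
  [[0,0,0.025],0,0],
  [[0,0,0.017],0,0],
  [[0,0,0.01],0,0.2],
  [[0,0,0],0,0.4],
  [[0,0,0],0,0.55],
  [[0,0,0],0,0.6],
  [[0,0,0],0,0.6],
  [[0,0,0],0,0.6],
])

```text
time: 7.8
position: [0.5262, 0.1991, 0.242]
tool_rot: [3.139, -0.001, 1.571]
contact_force: [-0.3, -0.4, 0.8]
opening: 0.614
grasp_force: 0.0
```

Emit:
drive_tool([
  [[0,0,0],0,0.6],
  [[0,0,0],0,0.6],
  [[0,0,0],0,0.6],
  [[0,0,0],0,0.6],
  [[0,0,0],0,0.6],
  [[0,0,0],0,0],
  [[0,0,0],0,0],
  [[0,0,0],0,0],
  [[0,0,0],-5,0],
  [[0,0,0],-5,0],
])

```text
time: 8.63
position: [0.5254, 0.199, 0.2404]
tool_rot: [-3.141, 0.0, 1.749]
contact_force: [0.2, 0.5, -1.4]
opening: 0.845
grasp_force: 0.0
```

Emit:
drive_tool([
  [[0,0,0],-7,0],
  [[0,0,0],-7,0],
  [[0,0,0],-7,0],
  [[0,0,0],-7,0],
  [[0,0,0],-7,0],
  [[0,0,0],-7,0],
  [[0,0,0],-7,0],
  [[0,0,0],-7,0],
  [[0,0,0],-7,0],
  [[0,0,0],-7,0],
])

```text
time: 9.47
position: [0.5255, 0.1988, 0.2404]
tool_rot: [-3.141, -0.001, 2.973]
contact_force: [0.7, 0.1, -0.9]
opening: 1.004
grasp_force: 0.0
```

Emit:
drive_tool([
  [[0,0,0],-7,0.1],
  [[0,0,0],-3,0.3],
  [[0,0,0],0,0.5],
  [[0,0,0],0,0.6],
  [[0,0,0],0,0.6],
  [[0,0,0],0,0.6],
  [[0,0,0],0,0.6],
  [[0,0,0],0,0.6],
  [[0,0,0],0,0.6],
  [[0,0,0],0,0.6],
])

```text
time: 10.3
position: [0.5256, 0.199, 0.2407]
tool_rot: [-3.142, -0.0, 3.141]
contact_force: [0.2, 0.4, -0.2]
opening: 0.534
grasp_force: 30.0
```

Emit:
drive_tool([
  [[0,0,0],0,0.4],
  [[0,0,0],0,0.4],
  [[0,0,-0.0185],0,0.4],
  [[0,0,-0.018],0,0.4],
  [[0,0,0],0,0.5],
  [[0,0,0],0,0.6],
  [[0,0,0],0,0.6],
  [[0,0,0],0,0.6],
  [[0,0,0],0,0.6],
  [[0,0,0],0,0.6],
])

```text
time: 11.13
position: [0.5268, 0.1994, 0.2791]
tool_rot: [3.14, 0.004, 3.141]
contact_force: [-1.2, -2.3, 15.8]
opening: 0.521
grasp_force: 30.0
```

Emit:
drive_tool([
  [[0,0,-0.01],0,0.6],
  [[0,0,-0.02],0,0.6],
  [[0,0,-0.025],0,0.6],
  [[0,0,-0.025],0,0.6],
  [[0,0,-0.01],0,0.6],
  [[0,0,0],0,0.6],
  [[0,0,0],0,0.6],
  [[0,0,0],0,0.6],
  [[0,0,0],0,0.6],
  [[0,0,0],0,0.6],
])

```text
time: 11.97
position: [0.5251, 0.1987, 0.3656]
tool_rot: [-3.141, -0.003, -3.142]
contact_force: [0.1, -0.2, -1.4]
opening: 0.523
grasp_force: 30.0
```

Emit:
drive_tool([
  [[-0.003,-0.013,0],0,0.6],
  [[-0.006,-0.028,0],0,0.6],
  [[-0.006,-0.0285,0],0,0.6],
  [[-0.006,-0.0285,0],0,0.6],
  [[-0.006,-0.0285,0],0,0.6],
  [[-0.006,-0.0285,0],0,0.6],
  [[-0.006,-0.0285,0],0,0.6],
  [[-0.006,-0.028,0],0,0.6],
  [[-0.003,-0.0139,0],0,0.6],
  [[0,0,0],0,0.6],
])

```text
time: 12.8
position: [0.5739, -0.0317, 0.3661]
tool_rot: [-3.139, -0.001, 3.135]
contact_force: [0.7, -1.0, -1.0]
opening: 0.524
grasp_force: 30.0
```

Emit:
drive_tool([
  [[0,0,0],0,0.6],
  [[0,0,0],0,0.6],
  [[0,0,0],0,0.6],
  [[0,0,0],0,0.6],
  [[0,0,0],0,0.6],
  [[0,0,0],0,0.6],
  [[0,0,0.005],0,0.6],
  [[0,0,0.005],0,0.6],
  [[0,0,0],0,0.6],
  [[0,0,0],0,0.6],
])

```text
time: 13.63
position: [0.5733, -0.0264, 0.3565]
tool_rot: [3.141, -0.001, 3.142]
contact_force: [1.1, 0.4, -1.1]
opening: 0.522
grasp_force: 30.0
```

```bash
python3 - <<'E'
from h import *
s=imaging.read_camera("scene")[...,::-1]; cv2.imwrite("pics/scene3.png",s)
c=s[100:230,180:310]
print(arm.state()["position"].round(4))
cv2.imwrite("pics/v3.png",cv2.resize(c,(520,520),interpolation=2))
E
```

```text
[ 0.5735 -0.0265  0.3568]
```

View pics/v3.png

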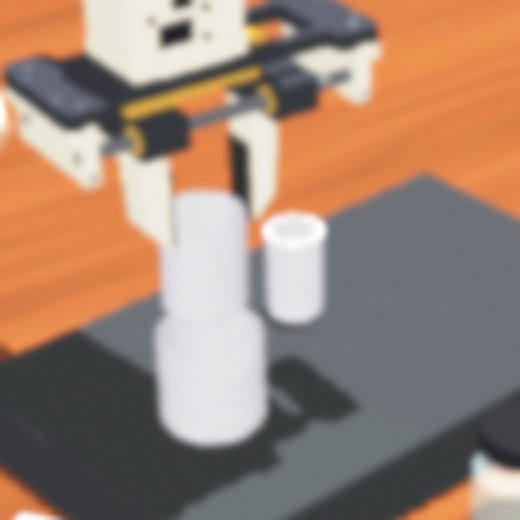

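The medium pot hangs upright, centred over the large: axis about crop x 206 against 211, consistent with the camera tilt. I'll lower it part-way.

Emit:
drive_tool([
  [[0,0,0.006],0,0.6],
  [[0,0,0.006],0,0.6],
  [[0,0,0.006],0,0.6],
  [[0,0,0.006],0,0.6],
  [[0,0,0.006],0,0.6],
  [[0,0,0.005],0,0.6],
  [[0,0,0],0,0.6],
  [[0,0,0],0,0.6],
  [[0,0,0],0,0.6],
  [[0,0,0],0,0.6],
])

```text
time: 14.52
position: [0.5738, -0.0264, 0.3226]
tool_rot: [3.142, 0.001, 3.142]
contact_force: [0.2, 0.0, -0.9]
opening: 0.521
grasp_force: 30.0
```

Emit:
drive_tool([
  [[0,0,0.006],0,0.6],
  [[0,0,0.006],0,0.6],
  [[0,0,0.006],0,0.6],
  [[0,0,0.006],0,0.6],
  [[0,0,0.003],0,0.6],
  [[0,0,0.002],0,0.6],
  [[0,0,0.0005],0,0.6],
  [[0,0,0],0,0.6],
  [[0,0,0],0,0.6],
  [[0,0,0],0,0.6],
])

```text
time: 15.35
position: [0.5737, -0.0265, 0.2936]
tool_rot: [-3.141, 0.0, 3.141]
contact_force: [-3.2, -0.4, 6.2]
opening: 0.524
grasp_force: 30.0
```

Emit:
drive_tool([
  [[0,0,0],0,0.4],
  [[0,0,0],0,0.2],
  [[0,0,0],0,0.1],
  [[0,0,0],0,0],
  [[0,0,-0.02],0,0],
  [[0,0,-0.03],0,0],
  [[0,0,-0.02],0,0],
  [[0.01,0.015,0],0,0],
  [[0.02,0.03,0],0,0],
  [[0.02,0.03,0],0,0],
])

```text
time: 16.18
position: [0.5236, 0.0481, 0.3631]
tool_rot: [-3.142, 0.001, 3.138]
contact_force: [0.6, 1.5, 0.3]
opening: 0.994
grasp_force: 0.0
```

Emit:
drive_tool([
  [[0.01,0.0163,0],0,0],
  [[0.0098,0.0164,0],0,0],
  [[0,0,0],0,0],
  [[0,0,0],0,0],
  [[0,0,0.025],0,0],
  [[0,0,0.03],0,0.1],
  [[0,0,0.03],0,0.1],
  [[0,0,0.026],0,0.1],
  [[0,0,0.013],0,0.2],
  [[0,0,0],0,0.4],
])

```text
time: 17.02
position: [0.5029, 0.0794, 0.2353]
tool_rot: [-3.14, -0.006, 3.14]
contact_force: [0.2, -0.1, -0.1]
opening: 0.802
grasp_force: 0.0
```

Emit:
drive_tool([
  [[0,0,0],0,0.5],
  [[0,0,0],0,0.6],
  [[0,0,0],0,0.7],
  [[0,0,0],0,0.7],
  [[0,0,0],0,0.7],
  [[0,0,0],0,0.7],
  [[0,0,0],0,0.7],
  [[0,0,0],0,0.7],
  [[0,0,0],0,0.7],
  [[0,0,0],0,0.7],
])

```text
time: 17.85
position: [0.5042, 0.0812, 0.2395]
tool_rot: [-3.142, 0.001, 3.141]
contact_force: [-1.6, -0.8, 6.5]
opening: 0.379
grasp_force: 30.0
```

Emit:
drive_tool([
  [[0,0,0],0,0.3],
  [[0,0,0],0,0.2],
  [[0,0,0],0,0.2],
  [[0,0,0],5,0.2],
  [[0,0,0],5,0.2],
  [[0,0,0],7,0.2],
  [[0,0,0],7,0.2],
  [[0,0,0],7,0.2],
  [[0,0,0],7,0.2],
  [[0,0,0],7,0.2],
])

```text
time: 18.68
position: [0.5037, 0.0813, 0.2385]
tool_rot: [-3.141, -0.0, 2.35]
contact_force: [-0.4, 0.3, -0.4]
opening: 0.799
grasp_force: 0.0
```

Emit:
drive_tool([
  [[0,0,0],7,0.2],
  [[0,0,0],7,0.2],
  [[0,0,0],7,0.2],
  [[0,0,0],7,0.2],
  [[0,0,0],7,0.2],
  [[0,0,0],7,0.2],
  [[0,0,0],3,0.2],
  [[0,0,0],0,0.5],
  [[0,0,0],0,0.7],
  [[0,0,0],0,0.7],
])

```text
time: 19.52
position: [0.5037, 0.0813, 0.2386]
tool_rot: [-3.141, 0.0, 1.573]
contact_force: [-0.2, -1.0, 0.4]
opening: 0.635
grasp_force: 0.0
```

Emit:
drive_tool([
  [[0,0,0],0,0.7],
  [[0,0,0],0,0.7],
  [[0,0,0],0,0.7],
  [[0,0,0],0,0.7],
  [[0,0,0],0,0.7],
  [[0,0,0],0,0.5],
  [[0,0,0],0,0.5],
  [[0,0,0],0,0.5],
  [[0,0,0],0,0.5],
  [[0,0,0],0,0.5],
])

```text
time: 20.35
position: [0.5038, 0.0813, 0.2387]
tool_rot: [-3.142, -0.0, 1.571]
contact_force: [-0.3, -0.2, -0.0]
opening: 0.498
grasp_force: 0.0
```

Emit:
drive_tool([
  [[0,0,-0.0195],0,0.5],
  [[0,0,-0.019],0,0.5],
  [[0,0,0],0,0.5],
  [[0,0,0],0,0.6],
  [[0,0,0],0,0.7],
  [[0,0,0],0,0.7],
  [[0,0,0],0,0.7],
  [[0,0,0],0,0.7],
  [[0,0,0],0,0.7],
  [[0,0,0],0,0.7],
])

```text
time: 21.18
position: [0.5035, 0.0812, 0.2767]
tool_rot: [-3.141, 0.0, 1.571]
contact_force: [-0.6, 0.1, -0.6]
opening: 0.373
grasp_force: 30.0
```

Emit:
drive_tool([
  [[0,0,-0.01],0,0.7],
  [[0,0,-0.02],0,0.7],
  [[0,0,-0.03],0,0.7],
  [[0,0,-0.03],0,0.7],
  [[0,0,-0.01],0,0.7],
  [[0,0,0],0,0.7],
  [[0,0,0],0,0.7],
  [[0,0,0],0,0.7],
  [[0,0,0],0,0.7],
  [[0,0,0],0,0.7],
])

```text
time: 22.02
position: [0.5032, 0.0812, 0.3757]
tool_rot: [-3.139, 0.001, 1.571]
contact_force: [-0.3, 0.0, -0.3]
opening: 0.373
grasp_force: 30.0
```

```bash
python3 - <<'E'
from h import *
I={n:imaging.read_camera(n)[...,::-1] for n in("top","scene")}
for n in I: cv2.imwrite(f"pics/{n}4.png",I[n])
st=arm.state(); print(st["position"].round(4),st["grasp_force"],st["opening"])
cv2.imwrite("pics/v4.png",np.hstack([cv2.resize(I["top"][160:290,180:310],(400,400),interpolation=2),cv2.resize(I["scene"][90:220,190:320],(400,400),interpolation=2)]))
B=blob(I["top"],(278,214),22); print(least_squares(lambda x:centroid(hull("top",x,.031))-centroid(B),[.575,-.03]).x.round(4),cv2.contourArea(B))
E
```

```text
[0.5035 0.0812 0.3761] 29.994472581893206 0.37456566525299584
[ 0.574  -0.0282] 788.0
```

View pics/v4.png

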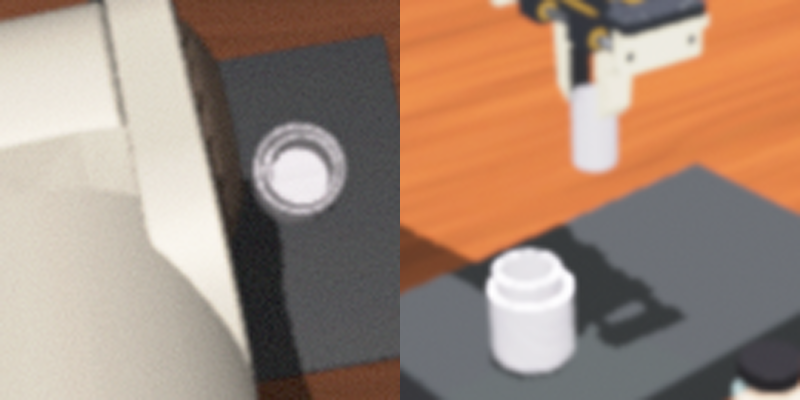

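The medium pot sits in the large, seated and concentric: nest at crop (299,170) in the top view, with an even step in the scene view. The small pot hangs upright in the grip.

Emit:
drive_tool([
  [[-0.008,0.005,0],0,0.7],
  [[-0.016,0.0104,0],0,0.7],
  [[-0.02,0.013,0],0,0.7],
  [[-0.02,0.013,0],0,0.7],
  [[-0.02,0.013,0],0,0.7],
  [[-0.016,0.0104,0],0,0.7],
  [[-0.0077,0.005,0],0,0.7],
  [[0,0,0],0,0.7],
  [[0,0,0],0,0.7],
  [[0,0,0],0,0.7],
])

```text
time: 22.95
position: [0.5731, -0.0252, 0.3769]
tool_rot: [-3.14, -0.001, 1.572]
contact_force: [0.3, -0.0, -0.1]
opening: 0.371
grasp_force: 30.0
```

Emit:
drive_tool([
  [[0,0,0.006],0,0.7],
  [[0,0,0.006],0,0.7],
  [[0,0,0.006],0,0.7],
  [[0,0,0.006],0,0.7],
  [[0,0,0.006],0,0.7],
  [[0,0,0.005],0,0.7],
  [[0,0,0],0,0.7],
  [[0,0,0],0,0.7],
  [[0,0,0],0,0.7],
  [[0,0,0],0,0.7],
])

```text
time: 23.78
position: [0.5738, -0.0265, 0.3426]
tool_rot: [3.141, -0.0, 1.571]
contact_force: [0.2, -0.4, -0.4]
opening: 0.375
grasp_force: 30.0
```

Emit:
drive_tool([
  [[0,0,0.006],0,0.7],
  [[0,0,0.008],0,0.7],
  [[0,0,0.008],0,0.7],
  [[0,0,0.006],0,0.7],
  [[0,0,0.004],0,0.7],
  [[0,0,0.003],0,0.7],
  [[0,0,0.001],0,0.7],
  [[0,0,0],0,0.7],
  [[0,0,0],0,0.7],
  [[0,0,0],0,0.7],
])

```text
time: 24.62
position: [0.5738, -0.0264, 0.3064]
tool_rot: [3.141, -0.0, 1.571]
contact_force: [-1.0, -0.8, 0.1]
opening: 0.37
grasp_force: 29.8
```

Emit:
drive_tool([
  [[0,0,0],0,0.5],
  [[0,0,0],0,0.3],
  [[0,0,0],0,0.1],
  [[0,0,0],0,0],
  [[0,0,0],0,0],
  [[0,0,0],0,0],
  [[0,0,0],0,0],
  [[0,0,-0.02],0,0],
  [[0,0,-0.03],0,0],
  [[0,0,0],0,0],
])

```text
time: 25.45
position: [0.5756, -0.0268, 0.3612]
tool_rot: [3.134, -0.0, 1.57]
contact_force: [0.8, 0.2, 0.4]
opening: 0.995
grasp_force: 0.0
```

```bash
python3 - <<'E'
from h import *
I={n:imaging.read_camera(n)[...,::-1] for n in("top","scene")}
print(arm.state()["position"].round(4))
cv2.imwrite("pics/v5.png",np.hstack([cv2.resize(I["top"][160:290,180:310],(400,400),interpolation=2),cv2.resize(I["scene"][110:240,170:300],(400,400),interpolation=2)]))
E
```

```text
[ 0.5742 -0.0265  0.3576]
```

View pics/v5.png

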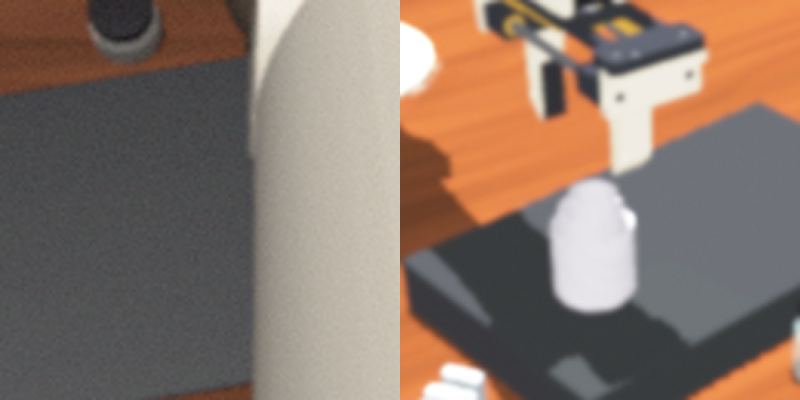

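The nest stands stepped and upright at crop (593,245), in the arm's shadow. Next I grip the large pot.

Emit:
drive_tool([
  [[0,0,0.02],0,0],
  [[0,0,0.02],0,0],
  [[0,0,0.02],0,0],
  [[0,0,0.02],0,0],
  [[0,0,0.01],0,0],
  [[0,0,0.008],0,0],
  [[0,0,0],0,0.2],
  [[0,0,0],0,0.3],
  [[0,0,0],0,0.4],
  [[0,0,0],0,0.4],
])

```text
time: 26.38
position: [0.5742, -0.0265, 0.2593]
tool_rot: [3.14, -0.0, 1.571]
contact_force: [-0.7, 0.0, -0.2]
opening: 0.762
grasp_force: 0.0
```

Emit:
drive_tool([
  [[0,0,0],0,0.5],
  [[0,0,0],0,0.5],
  [[0,0,0],0,0.5],
  [[0,0,0],0,0.5],
  [[0,0,-0.002],0,0.5],
  [[0,0,-0.005],0,0.5],
  [[0,0,-0.008],0,0.5],
  [[0,0,-0.01],0,0.5],
  [[0,0,-0.01],0,0.5],
  [[0,0,-0.01],0,0.5],
])

```text
time: 27.22
position: [0.5737, -0.0265, 0.3045]
tool_rot: [3.141, -0.0, 1.571]
contact_force: [-0.3, 0.0, -3.2]
opening: 0.659
grasp_force: 30.0
```

Emit:
drive_tool([
  [[0,0,-0.015],0,0.5],
  [[0,0,-0.015],0,0.5],
  [[0,0,-0.015],0,0.5],
  [[0,0,-0.015],0,0.5],
  [[0,0,-0.01],0,0.5],
  [[0,0,-0.005],0,0.5],
  [[0,0,0],0,0.5],
  [[0,0,0],0,0.5],
  [[0,0,0],0,0.5],
  [[0,0,0],0,0.5],
])

```text
time: 28.05
position: [0.5732, -0.0264, 0.3771]
tool_rot: [-3.14, 0.0, 1.571]
contact_force: [-0.8, 0.2, -3.4]
opening: 0.664
grasp_force: 30.0
```

Emit:
drive_tool([
  [[0,0,0],0,0.5],
  [[0,0,0],0,0.5],
  [[0,0,0],0,0.5],
  [[0,0,0],0,0.5],
  [[0,0,0],0,0.5],
  [[0,0,0],0,0.5],
  [[0,0,0],0,0.5],
  [[0,0,0],0,0.5],
  [[0,0,0],0,0.5],
  [[0,0,0],0,0.5],
])

```text
time: 28.88
position: [0.5736, -0.0264, 0.3782]
tool_rot: [3.142, -0.0, 1.571]
contact_force: [0.5, 0.3, -3.6]
opening: 0.664
grasp_force: 30.0
```

```bash
python3 - <<'E'
from h import *
s=imaging.read_camera("scene")[...,::-1]
st=arm.state(); print({k:np.round(st[k],3) for k in("position","contact_force","opening","grasp_force","qvel")})
cv2.imwrite("pics/v6.png",cv2.resize(s[60:240,150:330],(540,540),interpolation=2))
E
```

```text
{'position': array([ 0.574, -0.026,  0.378]), 'contact_force': array([ 0.393,  0.497, -3.439]), 'opening': np.float64(0.66), 'grasp_force': np.float64(29.999), 'qvel': array([-0.   , -0.   , -0.001, -0.   ,  0.001,  0.   , -0.002])}
```

View pics/v6.png

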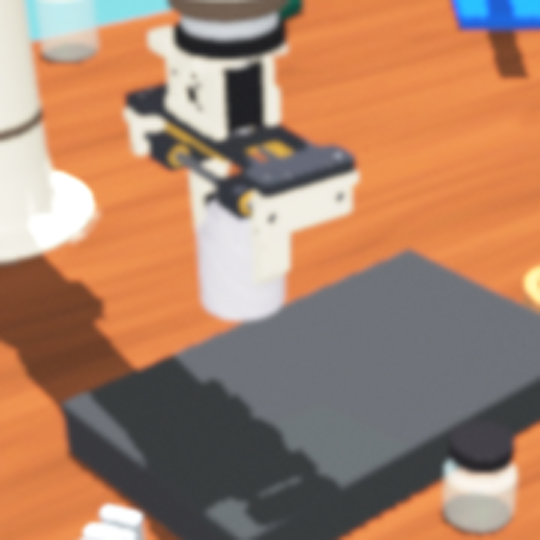

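The nest hangs upright in the grip at crop (242,265). The wrist reads 3.4 N, the weight of all three pots, and the lift is about 119 mm.

```bash
python3 -c "
from station import arm
print(arm.hand_in())"
```

```text
the job is handed in; nothing more can be done
None
```

The three pots are nested, and the arm is holding the nest by the largest pot, steady, upright and about 12 cm above the granite; the job is handed in, but the hand-in gave no verdict.

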